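# Open the touch-latch soap cupboard in the laundry room

## Robot

A 6-joint arm with a two-finger parallel gripper is mounted at the origin on the work surface. World frame = base frame: x ahead of the robot, y to its left, z up, the work surface at z = 0. Lengths are in m, angles in rad, forces in N, time in s.
With the tool pointing down it reaches from about 0.35 to 0.775 m from the base axis. Payload 7.3 kg.
Tool frame: the origin (TCP) lies on the mounting face of the last link; the fingertips stand 178 mm ahead of it and the grasp point (between the pads) lies 159 mm ahead of it; z points along the fingers, y is the line along which they close (so a half turn about z gives the same grasp; the last joint's range is limited). The gripper opens to 92 mm and grips with 3 to 60 N. Pads are 19 mm wide; open, the fingers measure 130 mm over their backs; the gripper's body (75 mm by 190 mm) begins 47 mm behind the grasp point.
Start: joints at [1.029, 0.342, 1.524, -0, 1.275, -0.146], TCP at [0.202, 0.484, 0.405] pointing down, gripper open.
Joint ranges: [-2.53, 2.53], [-0.77, 2.02], [0.04, 2.7], [-1, 4.14], [0.28, 2.66], [-3.11, 3.11]. Speed limits (rad/s): [2.57, 2.57, 3.14, 3.14, 3.14, 3.14].

## Interface

Orientations are given as a unit quaternion [x, y, z, w].
In Python, from bench import r gives the robot as it stands. The module is installed in compiled form; this text tells all that it offers. Calls block until the motion is done:
- r.move_to(position, orientation): joint-space move of the TCP to a pose.
- r.movel(position, ori=None, feed=0.15, stop_force=None): straight line of the TCP; ori=None keeps the orientation; feed is the mean speed in m/s. With stop_force (N) it stops when the force on the tool has changed by that much, and returns True; else False.
- r.set_joints(angles): joint-space move.
- r.gripper_to(opening): opening from 0.0 (shut) to 1.0 (fully open); the grip force is fixed at half the most; returns when the fingers have stopped.
- r.sleep(seconds).
- r.inverse_kinematics(position, orientation): joint angles nearest the present ones, or None.
- r.snapshot(name): name is "side" or "top" or "wrist"; returns a dict with "image" (384x512x3 uint8, red, green, blue), "z_map" (384x512 float32, m along the optical axis (not along the pixel's ray), 0 where there is no reading), "vertical_fov" (degrees; the focal length in pixels is half the picture's height over the tangent of half this angle, whatever the lens; pixels are square), "cx", "cy" (the principal point, pixels), "eye" and "attitude" of the camera in the world. Camera axes: x right, y up, looking along -z (the intrinsics and any distortion apply to the point x, -y, -z); pixel columns grow to the right and rows downward; lengths in m; the calibration is good to about 2 mm. A picture is of the moment at which its call begins.
A pose or a line that the arm cannot do raises r.PlanningError and nothing moves.
- r.sign_off(): hands the job in; it is judged then, once.
Readings, each from a call of its own:
- r.get_time_s(): time.
- r.get_q(): joint angles.
- r.get_qvel(): joint speeds.
- r.get_joint_efforts(): joint torques, N m.
- r.get_ee_pos(): TCP position.
- r.get_ee_rot(): TCP orientation.
- r.get_force(): force on the tool from outside, world axes, zero at the start.
- r.get_ft_torque(): the same for the moment, N m.
- r.get_grip_width(): opening from 0.0 (shut) to 1.0 (fully open).
- r.get_gripper_force(): force on a finger pad.
Only numpy, scipy, OpenCV 4.12 (cv2) and the standard library are available. Lean on these libraries where they do the work, as an engineer would, in place of code of your own. Each camera call takes 0.05 s, during which the arm holds its last target. There are 200 camera calls.

## Task

Open the supply cupboard with the louvred drop-front flap: first slide the small jar standing in front of it along the counter, upright and without lifting it, until it is clear of where the flap comes down. Then push the top of the louvred flap in with a fingertip until its touch latch lets go, back off so that the spring leaves it standing ajar by itself, and lay it down flat, fully open, with a fingertip behind its top edge. Pick nothing up, leave the plain flap next to it shut and leave everything else where it stands.

Things in the scene. Friction and masses are not known exactly. Their poses are not given: they have to be found in the camera images.
- louvre: Louvred supply cupboard: fixed maple box 180 wide (its y), 170 deep (x), 240 high. Origin: centre of its underside; -x points out of its front, z up. Front: a white handleless drop flap 178 wide, 214 high, 16 thick, 7 clear of the box, hinged at its outer lower edge; low part with six louvres (8 proud), upper 70 smooth. The plain cupboard stands 10 beside it, on either side.
- louvre_flap (a joint): Flap angle: 0 shut (upright), negative pressed in (stop -0.03), 1.57 flat and level. Pressed in to about -0.02 (4 to 5 mm at its top, about 9 N) the latch lets go; as the finger backs off a spring pushes the flap out to about 0.3 (top edge 65 mm out), where it stays. A friction stay holds it at any angle; about 2 N at its top moves it. Once released, the latch does not catch again.
- louvre_sill (a point): Middle of the louvred flap's hinge line, fixed to the cupboard: outer lower edge of the flap, 108 in front of the cupboard's origin, 22 above the counter. Axes as the cupboard's: -x out of the front, y along the hinge. Lying flat the flap covers 214 in front of this line and 89 to either side, its upper face 38 above the counter.
- louvre_edge (a point): Point on the louvred flap: middle of the top edge of its outer face; 214 from the hinge line, 236 above the counter when shut. It moves with the flap.
- louvre_stud (a point): Steel catch stud on the back of the louvred flap (this point: its end), 8 wide, standing 26 out of the back, 55 to the -y side of the flap's middle and 195 from the hinge line. Moves with the flap. Put a finger behind the flap at the middle or on the +y side, away from it.
- jar: Small white round lidded jar, loose, 66 across and 75 high, about 0.35 kg, standing in front of the louvred flap within its landing area. Origin: centre of its underside. To be slid, not lifted.
- plain: The other supply cupboard, the same box and the same working touch latch but a plain smooth flap; to be left shut. Origin: centre of its underside, -x out of its front.
- plain_flap (a joint): Angle of the plain flap: 0 shut, grows as it opens.
- softener: Blue bottle 68 across, 200 high, standing some 430 in front of the cupboards. Origin: centre of its underside. Bystander.
- mug: White mug 76 across, 85 high, on top of the louvred cupboard, to the rear. Origin: centre of its underside. Bystander.
- spraycan: Metal can 52 across, 170 high, standing some 430 in front of the cupboards. Origin: centre of its underside. Bystander.
- tin: Low tin 68 across, 50 high, on top of the plain cupboard, to the rear. Origin: centre of its underside. Bystander.
- jug: White detergent jug 75 x 130, 220 high, at the far right of the counter. Origin: centre of its underside. Bystander.
- brush: Brush lying at the right of the counter, handle to its -x. Origin: centre of its underside. Bystander.
- cointray: Grey coin tray 130 x 100 x 35 at the right of the counter. Origin: centre of its underside. Bystander.
Things that resemble listed ones, but are neither listed nor needed, are in the scene too. Of the things like the jar, leave any that is turquoise; of the rest the smaller one is meant.

How it is judged:
On the way, in this order (a step that is already met when the one before it is completed fails the run):
1. the jar has been slid clear of where the louvred flap comes down, the flap still shut ((x of jar in the frame of louvre_sill below -0.252 m or y of jar in the frame of louvre_sill below -0.125 m or y of jar in the frame of louvre_sill above 0.125 m) and value of joint louvre_flap below 0.05 rad), for 0.2 s.
2. the louvred flap is pressed in (value of joint louvre_flap below -0.012 rad).
3. the flap has sprung ajar and stands there untouched (value of joint louvre_flap between 0.15 and 0.7 rad and contact force between each of the arm, the fingers and louvre below 0.3 N), for 0.2 s.
At the end, for the whole second after the job is handed in: The louvred flap lies flat (over 1.45 rad) and still; the plain flap is shut; the jar stands upright on the counter clear of the flap (its centre more than 252 mm in front of the hinge line or more than 125 mm to either side of the flap's middle) (value of joint louvre_flap above 1.45 rad and velocity of joint louvre_flap below 0.05 rad/s and value of joint plain_flap below 0.03 rad and (x of jar in the frame of louvre_sill below -0.252 m or y of jar in the frame of louvre_sill below -0.125 m or y of jar in the frame of louvre_sill above 0.125 m) and angle between jar's own z axis and vertical below 0.1 rad and height (world z) of jar below 0.01 m and linear speed of jar below 0.02 m/s); the robot touches nothing.
It fails at once if the jar is lifted off the counter (height (world z) of jar above 0.015 m).
It fails at once if the jar is tipped over (angle between jar's own z axis and vertical above 0.5 rad).
It fails at once if the plain flap is sprung open (value of joint plain_flap above 0.06 rad).
It fails at once if one of the other things is moved by more than 30 mm (distance of any of softener, mug, spraycan, tin, jug, brush, cointray from where it was at the start of the episode above 0.03 m).
It also fails if it takes over 59 s, if anything falls off the work surface, if the arm or the gripper's body presses on something with over 40 N, if the wrist force passes 120 N, or if a joint passes its speed limit or range.

## Working session

There is one attempt and no reset: what is moved stays moved. The work goes in short steps, each a Python script; the robot and the scene stay as the last script left them, time stands still between calls to the robot, and variables do not carry over. Pictures are saved under pics/ and viewed, at most 10 in all, crops included, and the job is handed in when it is done.

```bash
mkdir -p pics; cat > h.py <<'E'
from bench import r
import numpy as np, cv2
from scipy.spatial.transform import Rotation as R
def snap(n,save=None):
    s=r.snapshot(n)
    if save: cv2.imwrite('pics/'+save,s['image'][:,:,::-1])
    return s
def cloud(s):
    d=s['z_map']; h,w=d.shape; f=h/2/np.tan(np.radians(s['vertical_fov'])/2)
    v,u=np.mgrid[:h,:w]
    p=np.stack([(u-s['cx'])/f*d,-(v-s['cy'])/f*d,-d],-1)
    a=np.array(s['attitude']); M=R.from_quat(a).as_matrix() if a.size==4 else a.reshape(3,3)
    return p@M.T+np.array(s['eye'])
E
python3 - <<'E'
from h import *
for n in('side','top'):
    s=snap(n,n+'1.png'); print({k:(v if k not in('image','z_map') else v.shape) for k,v in s.items()})
    np.savez(n+'1.npz',**s)
print(r.get_time_s())
E
```

```text
{'image': (384, 512, 3), 'z_map': (384, 512), 'vertical_fov': 47.53324916751493, 'cx': 263.84325721263923, 'cy': 187.50415303729807, 'eye': array([ 0.75206479, -0.4608845 ,  1.54080776]), 'attitude': array([0.15363076, 0.03509514, 0.2304082 , 0.96024892])}
{'image': (384, 512, 3), 'z_map': (384, 512), 'vertical_fov': 43.2853408738216, 'cx': 250.80708972113496, 'cy': 190.78897778211785, 'eye': array([ 0.2539765 , -0.01968336,  1.56728422]), 'attitude': array([-0.07034742,  0.07596251,  0.73080917, -0.67468429])}
0.1
```

View pics/side1.png

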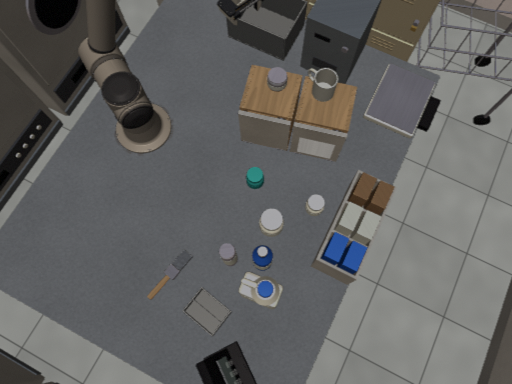

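View pics/top1.png

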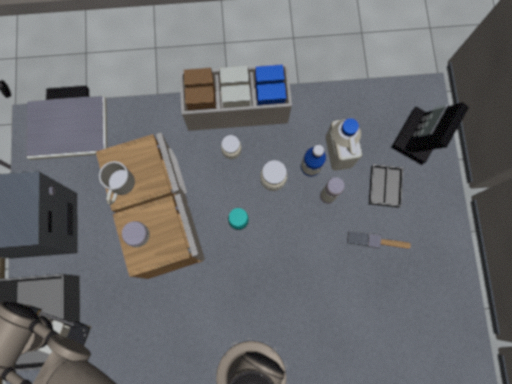

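The side view shows three jar-like things: a turquoise jar (255,177), a larger white one (272,221) and a smaller white one (316,204). The smaller white one is the target. The mug (323,85) marks the louvred cupboard and the tin (277,78) marks the plain one. I'll measure these now and check the choice in a crop.

```bash
cat > m.py <<'E'
from h import *
S=dict(np.load('side1.npz')); T=dict(np.load('top1.npz'))
cs,ct=cloud(S),cloud(T)
for nm,c,pts in(('side',cs,dict(turq=(255,177),big=(272,221),jar=(316,204),boxL=(335,110),boxP=(262,95),mug=(323,85),soft=(262,256),spray=(227,252),flapface=(315,150),plainface=(265,132))),
  ('top',ct,dict(turq=(238,218),big=(274,174),jar=(231,146),soft=(318,152),spray=(335,186)))):
    for k,(u,v) in pts.items(): print(nm,k,c[v,u].round(3))
P=np.vstack([cs.reshape(-1,3),ct.reshape(-1,3)])
ok=np.vstack([S['z_map'].reshape(-1,1),T['z_map'].reshape(-1,1)])[:,0]>0; P=P[ok]
def near(c,rad,z0,z1):
    q=P[(np.hypot(*(P[:,:2]-c[:2]).T)<rad)&(P[:,2]>z0)&(P[:,2]<z1)]
    (cx,cy),rr=cv2.minEnclosingCircle(q[:,:2].astype(np.float32)); return np.round([cx,cy,rr,q[:,2].max()],3)
for k,u,v in(('turq',255,177),('big',272,221),('jar',316,204)): print(k,near(cs[v,u],.06,cs[v,u][2]-.012,cs[v,u][2]+.02))
# box tops
top=P[(abs(P[:,2]-.24)<.006)]
b=cs[110,335]; q=top[np.hypot(*(top[:,:2]-cs[105,298][:2]).T)<.25]
print(cv2.minAreaRect(q[:,:2].astype(np.float32)),len(q))
for c in(S,):
    im=c['image'][60:240,220:380,::-1]; cv2.imwrite('pics/crop1.png',cv2.resize(im,None,fx=4,fy=4,interpolation=2)[:600])
# height map of objects in region
E
python3 m.py; python3 - <<'E'
import cv2
i=cv2.imread('pics/side1.png')[65:225,225:375]; cv2.imwrite('pics/crop1.png',cv2.resize(i,(560,597),interpolation=2))
E
```

```text
side turq [ 0.493 -0.01   0.074]
side big [ 0.621 -0.132  0.098]
side jar [ 0.729 -0.003  0.077]
side boxL [0.651 0.273 0.236]
side boxP [0.408 0.212 0.237]
side mug [0.576 0.337 0.244]
side soft [ 0.652 -0.267  0.194]
side spray [ 0.546 -0.302  0.167]
side flapface [0.641 0.173 0.094]
side plainface [0.459 0.135 0.142]
top turq [0.484 0.002 0.076]
top big [ 0.611 -0.121  0.094]
top jar [0.717 0.007 0.08 ]
top soft [ 0.641 -0.248  0.201]
top spray [ 0.542 -0.293  0.167]
turq [0.488 0.    0.033 0.085]
big [ 0.616 -0.124  0.041  0.111]
jar [0.727 0.007 0.034 0.086]
((0.5247960090637207, 0.2509106993675232), (0.3767716884613037, 0.20217785239219666), 13.382037162780762) 10993
```

View pics/crop1.png

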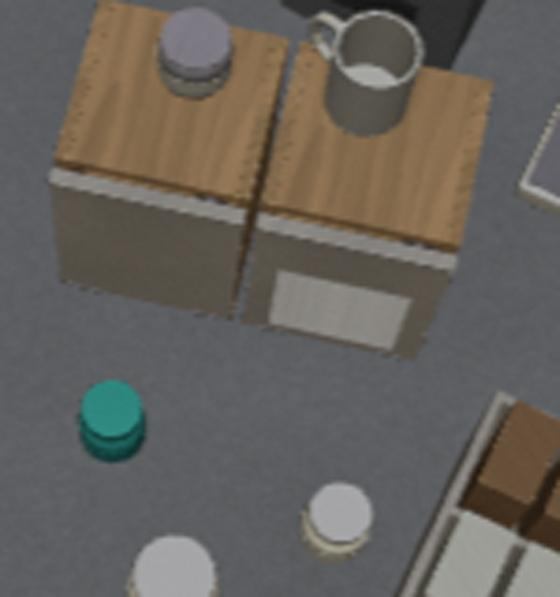

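The crop confirms it: the louvred cupboard is the right one, with the pale louvre panel, and the small white jar at crop (338,515) stands in front of it. Next I fit the front plane and put everything in the sill frame.

```bash
cat >> m.py <<'E'
print('----')
th=np.radians(13.38); n=np.array([np.sin(th),-np.cos(th)]); t=np.array([np.cos(th),np.sin(th)])
rect=np.array([.5248,.2509])
D=(P[:,:2]-rect)@n; L=(P[:,:2]-rect)@t
f=(P[:,2]>.19)&(P[:,2]<.225)&(abs(L)<.17)&(abs(D-.1)<.03)
a=np.polyfit(L[f],D[f],1); print('front tilt,D',a,f.sum(), np.percentile(D[f],[10,50,90]))
q=(abs(P[:,2]-.24)<.008)&(abs(D)<.08)&(abs(L)<.25); print('L range',np.percentile(L[q],[.2,1,99,99.8]))
import sys
sill=rect+n*np.median(D[f])+t*(np.percentile(L[q],[.5,99.5]).mean()+.095); print('sill',sill)
X=-(P[:,:2]-sill)@n; Y=-(P[:,:2]-sill)@t
for nm,p in dict(jar=(.724,.006),turq=(.488,0),big=(.616,-.125),soft=(.646,-.257),spray=(.544,-.298)).items():
    d=np.array(p)-sill; print(nm,(-d@n).round(3),(-d@t).round(3))
# occupancy, 2cm cells, max height in cm
print('rows out from hinge 0..-.4; cols Y -.3..+.2')
for x in np.arange(0,-.42,-.03):
    print('%.2f'%x,' '.join('%3d'%(100*max(P[(X<=x)&(X>x-.03)&(Y>=y)&(Y<y+.03)][:,2],default=-.01)) for y in np.arange(-.3,.24,.03)))
E
python3 m.py | sed -n '/----/,$p'
```

```text
----
front tilt,D [-0.00215448  0.09479381] 582 [0.09266013 0.0958476  0.09812798]
L range [-0.18668212 -0.18245881  0.18132649  0.1856485 ]
sill [0.63952672 0.17966763]
jar -0.189 -0.042
turq -0.14 0.189
big -0.291 0.093
soft -0.426 0.095
spray -0.443 0.203
rows out from hinge 0..-.4; cols Y -.3..+.2
0.00   0   1   1   1   1   1   1  23  23  24  24  23  24  23  24  24  23  23  23
-0.03   0   1   1   1   0   1   1   0   0   1   1   1   0   0   1   1   0   1   1
-0.06   0  16  16  16  20  15   1   1   1   1   0   1   1   1   1   0   1   1   0
-0.09  20  20  20  20  20  16   1   1   1   0   0   0   0   0   1   8   8   4   0
-0.12  20  20  20  20  20  19   0   1   0   1   0   1   0   1   0   8   8   8   1
-0.15  16  20  21  20  20  20   0   8   8   8   1   1   1   1   0   8   8   8   0
-0.18  15  20  21  20  20  19  14   8   8   8   1   1   0   0   1   1   1   1   0
-0.21  -1  19  20  19  20  20  16   7   8   8   1   1   1   0   1   0   1   1   0
-0.24  -1  19  20  20  20  20  16   1   0   1   1  10  10  10   9   1   1   1   0
-0.27  -1  19  20  20  19  19  19   1   0   1   0  10  10  11  10   1   1   1   1
-0.30  -1  16  20  19  19  19  19   0   1   1   0  10  10  10  10   1   0   0   1
-0.33  -1  -1  19  19  19  19  19  16   1   1   1   0   5   6   0   1   1   1   1
-0.36  -1  -1  19  19  19  19  19  16   1   1   0   1  13  13   1   1   0   0   1
-0.39  -1  -1  18  19  19  19  18  16   0   1   0  12  20  20  13   1  18  17   0
```

The tray wall (20 high) is near Y=-0.10 and the big white jar is at Y=+0.09. I'll hold the jar lightly, slide it to X≈-0.27, Y≈-0.012 in the sill frame, and go over the scene high.

```bash
cat >> h.py <<'E'
th=np.radians(13.38); n=np.array([np.sin(th),-np.cos(th)]); t=np.array([np.cos(th),np.sin(th)]); sill=np.array([.6395,.1797])
def W(X,Y,z): return np.r_[sill-n*X-t*Y,z]        # sill frame -> world (z abs)
def down(yax):
    y=np.r_[yax,0.]; z=np.array([0,0,-1.]); return R.from_matrix(np.c_[np.cross(y,z),y,z]).as_quat()
def best(p,yax):
    c=[(q,r.inverse_kinematics(p,q)) for q in(down(yax),down(-np.asarray(yax)))]
    c=[(q,j) for q,j in c if j is not None]
    return min(c,key=lambda a:abs(a[1][5])) if c else None
def S(p):  # world -> sill frame
    d=np.asarray(p)[:2]-sill; return np.r_[-d@n,-d@t]
E
python3 - <<'E'
from h import *
p=r.get_ee_pos(); r.movel([p[0],p[1],.53],feed=.25)
jar=W(-.189,-.042,0)
q,j=best(W(-.189,-.042,.204),n); print(q,np.round(j,2))
for z in(.53,.5,.45,.4): print(z,r.inverse_kinematics(W(-.189,-.042,z),q) is not None)
for z in(.53,.5,.45,.4):
    try: r.move_to(W(-.189,-.042,z),q); break
    except r.PlanningError as e: print(e)
s=snap('wrist','w1.png'); c=cloud(s); np.savez('w1.npz',**s)
m=(s['z_map']>0)&(c[...,2]>.06)&(c[...,2]<.1)&(np.hypot(c[...,0]-jar[0],c[...,1]-jar[1])<.07)
print(cv2.minEnclosingCircle(c[m][:,:2].astype(np.float32)),m.sum(),c[m].mean(0),S(c[m].mean(0)),r.get_ee_pos(),r.get_time_s())
E
```

```text
[0.993191   0.11649739 0.         0.        ] [-0.1   0.89  1.1  -0.    1.15  1.24]
0.53 True
0.5 True
0.45 True
0.4 True
((0.7255624532699585, 0.007108762394636869), 0.029030265286564827) 958 [0.72641253 0.00744311 0.07388653] [-0.18769356 -0.04469176] [0.72386255 0.00680371 0.53041634] 3.3083
```

View pics/w1.png

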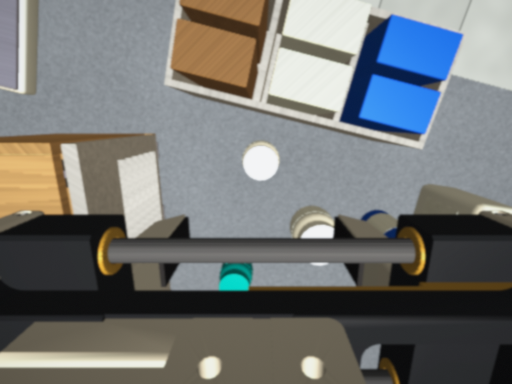

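The wrist picture shows the small jar's lid at (261,161), louvred panel at (140,190) and the tray above. The position agrees to 2 mm, so I go.

```bash
python3 - <<'E'
from h import *
j=np.array([.7256,.0073]); 
r.movel([*j,.3],feed=.25)
print(r.movel([*j,.204],feed=.12,stop_force=10), r.get_ee_pos())
r.gripper_to(0.0); print('w',r.get_grip_width(),r.get_gripper_force(),r.get_force())
d=W(-.270,-.012,.204); a=S(j); print(a)
r.movel(d,feed=.06); print(r.get_force(),S(r.get_ee_pos()))
r.gripper_to(1.0); r.sleep(.2)
r.movel([d[0],d[1],.45],feed=.2)
s=snap('wrist','w2.png'); c=cloud(s)
m=(s['z_map']>0)&(c[...,2]>.06)&(c[...,2]<.1)&(np.hypot(c[...,0]-d[0],c[...,1]-d[1])<.06)
(p,rad)=cv2.minEnclosingCircle(c[m][:,:2].astype(np.float32)); print(S(p),rad,m.sum(),c[m][:,2].mean(),r.get_time_s())
s=snap('side','s2.png')
E
```

```text
False [0.72598711 0.00727197 0.20514225]
w 0.7079418530175186 30.000391881912947 [-0.58915939  0.69457278  3.35258334]
[-0.18764475 -0.04386817]
[-0.27203677  4.65412046  4.99458406] [-0.27099421 -0.0116583 ]
[-0.27207523 -0.01158454] 0.029138825833797455 1420 0.0738602607580716 9.7833
```

View pics/s2.png

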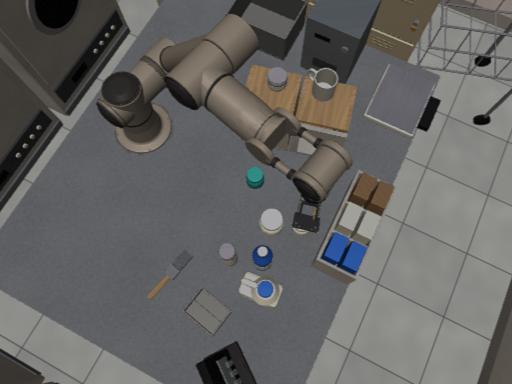

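Jar is at X=-0.272, clear and standing, with the arm above it at side (307,215). Now the press.

```bash
python3 - <<'E'
from h import *
r.gripper_to(0.0)
z=.393
q,j=best(W(-.07,.02,z),t); print(np.round(j,2))
r.move_to(W(-.10,.02,.46),q); r.movel(W(-.07,.02,z),feed=.15)
hit=r.movel(W(.012,.02,z),feed=.03,stop_force=3); p=S(r.get_ee_pos()); print(hit,p,r.get_force())
if hit and p[0]>-.03:
    h2=r.movel(W(p[0]+.0075,.02,z),feed=.015,stop_force=22); print(h2,S(r.get_ee_pos()),r.get_force())
    r.movel(W(-.13,.02,z),feed=.06); r.sleep(.5)
    s=snap('side'); c=cloud(s); X=-(c[...,:2]-sill)@n; Y=-(c[...,:2]-sill)@t
    for z0 in(.2,.215,.23):
        m=(s['z_map']>0)&(abs(c[...,2]-z0)<.008)&(abs(Y)<.085)&(X>-.1)&(X<.03); print(z0,m.sum(),np.percentile(X[m],[5,25,50,75,95]).round(3))
print(r.get_force(),r.get_time_s())
s=snap('top','t3.png'); s=snap('wrist','w3.png')
cv2.imwrite('pics/c3.png',np.hstack([cv2.imread('pics/t3.png')[100:300,80:280],cv2.imread('pics/w3.png')[:200]]))
E
```

```text
[ 0.05  0.58  1.18 -0.    1.39 -0.19]
True [-0.00789016  0.01999276] [ 0.39368344 -1.36251838  0.09728877]
False [-0.00203354  0.01982784] [ 2.94925455 -7.28650728 -1.99516103]
0.2 16 [0.021 0.023 0.024 0.028 0.029]
0.215 36 [-0.061 -0.037  0.021  0.025  0.027]
0.23 100 [-0.063 -0.057 -0.052  0.021  0.027]
[ 0.72558721 -0.20913439  0.06661103] 18.525
```

View pics/c3.png

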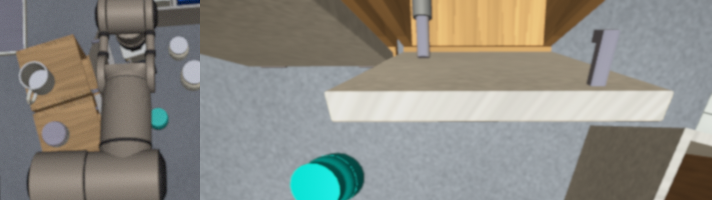

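The flap stands ajar with its top edge at X≈-0.063. The stud is at crop (598,60), and there is another metal post at (422,30). I'll locate both before inserting the finger.

```bash
python3 - <<'E'
from h import *
s=snap('wrist'); c=cloud(s); X=-(c[...,:2]-sill)@n; Y=-(c[...,:2]-sill)@t
for u,v in((422,5),(422,30),(424,50),(428-200,5),(222,20),(222,50),(398,40),(400,75),(300,105),(200,45),(350,45),(130,95),(465,95)):
    print((u,v),X[v,u].round(3),Y[v,u].round(3),c[v,u,2].round(3))
E
```

```text
(422, 5) 0.075 -0.176 0.0
(422, 30) 0.048 -0.18 -0.001
(424, 50) 0.025 -0.186 -0.001
(228, 5) 0.037 0.05 0.101
(222, 20) 0.025 0.056 0.101
(222, 50) 0.0 0.057 0.103
(398, 40) -0.023 -0.05 0.221
(400, 75) -0.039 -0.053 0.22
(300, 105) -0.055 0.0 0.228
(200, 45) 0.031 0.099 -0.002
(350, 45) 0.026 -0.086 0.019
(130, 95) -0.05 0.087 0.229
(465, 95) -0.05 -0.083 0.23
```

Stud is at Y=-0.05. The other part is a low stay (z≈0.10, Y≈0.055), which is out of the way. I insert at Y=+0.03 and draw the flap down along its arc.

```bash
python3 - <<'E'
from h import *
Y=.03
r.movel(W(-.13,Y,.46),feed=.25); r.movel(W(-.012,Y,.46),feed=.25)
print('in',r.movel(W(-.012,Y,.386),feed=.1,stop_force=8),r.get_force())
rho=.185
for a in np.append(np.arange(.3,1.5,.15),[1.5,1.6]):
    X=-(rho*np.sin(a)-.016*np.cos(a))+.0095; z=.022+rho*np.cos(a)+.016*np.sin(a)+.178
    hit=r.movel(W(X,Y,z),feed=.08,stop_force=20)
    print(a.round(2),hit,S(r.get_ee_pos()).round(3),(r.get_ee_pos()[2]-.178).round(3),r.get_force().round(1))
    if hit: break
r.sleep(.2); p=r.get_ee_pos()
r.movel([p[0],p[1],.42],feed=.12); r.sleep(.5)
s=snap('wrist','w4.png'); c=cloud(s); Xc=-(c[...,:2]-sill)@n; Yc=-(c[...,:2]-sill)@t
for x in(-.05,-.1,-.15,-.2):
    m=(s['z_map']>0)&(abs(Xc-x)<.006)&(abs(Yc)<.08); print(x,m.sum(),np.median(c[m][:,2]).round(4))
snap('side','s4.png'); print(r.get_force(),r.get_time_s())
cv2.imwrite('pics/c4.png',np.hstack([cv2.imread('pics/s4.png')[50:300,180:400],cv2.imread('pics/w4.png')[:250]]))
E
```

```text
in False [ 0.72952795  0.25421116 -1.07579151]
0.3 False [-0.031  0.03 ] 0.203 [0.  1.  0.6]
0.45 False [-0.057  0.03 ] 0.195 [ 0.2  0.1 -0.5]
0.6 False [-0.082  0.03 ] 0.183 [0.7 0.2 0.1]
0.75 False [-0.105  0.03 ] 0.168 [ 0.3 -0.9  1.1]
0.9 False [-0.126  0.03 ] 0.149 [ 0.9 -0.2 -0. ]
1.05 False [-0.143  0.03 ] 0.127 [ 0.3 -0.8 -0. ]
1.2 False [-0.157  0.03 ] 0.103 [-0.2  0.3  0.9]
1.35 False [-0.168  0.03 ] 0.077 [-0.3 -0.6 -0.1]
1.5 False [-0.174  0.03 ] 0.05 [-0.5 -0.1  0.6]
1.6 True [-0.176  0.029] 0.038 [-3.4  0.7 11.3]
-0.05 1352 0.037
-0.1 1160 0.0369
-0.15 44491 0.3453
-0.2 3327 0.3196
[ 0.82570289 -0.95849648  0.93784299] 27.925
```

View pics/c4.png

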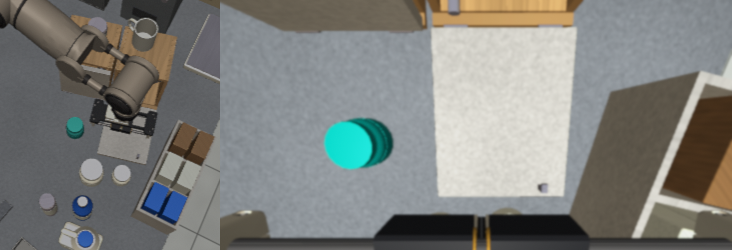

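The flap lies flat: its upper face reads 37 mm at X=-0.05 and X=-0.10, and it shows at crop (503,110). The jar (crop 122,174) stands clear beyond its edge, the plain flap is shut, and the gripper is well above everything. I'm handing it in.

```bash
python3 -c "
from h import *
print(r.sign_off())"
```

```text
the job is handed in; nothing more can be done
None
```

I've handed the job in at about 28 s: the jar was slid clear, and the louvred flap was sprung ajar and laid down flat. In the last pictures the plain flap looks shut and nothing else appears to have moved; the hand-in returned no verdict.

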